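# Draw the injection-pump plunger part-way and hold it for the slide test

### The arm

A 7-joint arm with a two-finger parallel gripper is mounted at the origin on the work surface. World frame = base frame: x ahead of the robot, y to its left, z up, the work surface at z = 0. Lengths are in mm, angles in rad, forces in N, time in s.
With the tool pointing down it reaches from about 400 to 875 mm from the base axis. Payload 4.4 kg.
Tool frame: the origin (TCP) lies between the finger pads; the fingertips stand 11 mm ahead of it and the grasp point (between the pads) lies 8 mm behind it; y points along the fingers, x is the direction in which the jaws open and shut, and the axes are right-handed (so a half turn about y gives the same grasp; the last joint's range is limited). The gripper opens to 85 mm and grips with 20 to 120 N. Pads are 22 mm wide; open, the fingers measure 114 mm over their backs; the gripper's body (76 mm by 85 mm) begins 54 mm behind the grasp point. The pads swing forward as they close: fully open they stand 13 mm farther back than shut.
Start: joints at [1.15, 0.628, 0.038, 1.517, -0.027, 0.996, -0.02], TCP at [225.839, -609.52, 242.313] pointing down, gripper open.
Joint ranges: [-3.06, 3.06], [-0.37, 2.12], [-1.25, 1.32], [0.18, 2.47], [-1.1, 4.24], [0.23, 1.98], [-2.94, 2.94]. Speed limits (rad/s): [2.57, 2.57, 3.14, 3.14, 3.14, 3.14, 3.14].

### API

Orientations are given as [roll, pitch, yaw] about the fixed x, y, z axes, in that order (R = Rz(yaw) Ry(pitch) Rx(roll)).
In Python, from cell import * gives the robot as it stands.
- The arm moves only by the shell command python3 -m jog 'ROWS'. ROWS is JSON, a list of rows, each an object of numbers: "x", "y", "z": the shift along the tool's x, y, z in mm; "ax", "ay", "az": the turn, a rotation vector about the tool's x, y, z in rad; "grip": the finger opening in mm, from 0 to 85.4. In form: [{"x": .., "y": .., "z": .., "ax": .., "ay": .., "az": .., "grip": ..}, ...]. A call has 1 to 5 rows; each row is the pose to reach, as a shift and turn from the pose commanded when the call began, along the tool's axes at that moment; what a row does not reach only later rows make up. A row lasts 1/10 s, in which the tool goes at most 50 mm and 8.59 degrees, less where a joint would pass 70% of its speed; a pose out of reach is approached as far as the arm can. A call with a gripper value outside its range is refused whole. The fingers move at their own pace and stop on an object; the grip force is fixed at half the most. Time passes only in rows, so rows that repeat a pose let the fingers close. It gives the time, the measured TCP pose, the force and the opening at its end, in the units of the state.
- read_state(): the state, without advancing time (a new reading comes with each control period).
- get_image(name): name is "scene" or "top" or "wrist"; returns a dict with "color" (384x512x3 uint8, red, green, blue), "vfov" (degrees; the focal length in pixels is half the picture's height over the tangent of half this angle, whatever the lens; pixels are square), "cx", "cy" (the principal point, pixels), "k1" (the pictures are not rectified: a ray, as slopes to the right and down, at radius r is drawn at 1 + k1 r^2 times it, then the intrinsics apply), "camera_from_world" (4x4, takes a point from world to camera coordinates). Camera axes: x right, y down, z forward; pixel columns grow to the right and rows downward; lengths in mm; the calibration is good to about 2 mm. A picture is of the moment at which its call begins. There is no depth.
- finish_job(): hands the job in, once; it reports no verdict.
The state is a dict: "clock": time; "qpos": joint angles; "qd": joint speeds; "tau": joint torques, N m; "eef_pos": TCP position; "tool_rot": TCP orientation; "force": force on the tool from outside, world axes, zero at the start; "torque": the same for the moment, N m; "width": finger opening in mm.
Only numpy, scipy, OpenCV 4.12 (cv2) and the standard library are available. Lean on these libraries where they do the work, as an engineer would, in place of code of your own. Each camera call takes 0.05 s, during which the arm holds its last target.

### The job

Get this injection pump ready for its slide test: lift the yellow dust cap off the pump and set it down in a free spot of the aluminium parts tray, then grip the bare plunger and draw it about 30 mm out along its bore, straight in line with the bore and without forcing it sideways. Do not pull it right out: finish still gripping the plunger and holding it still at about 30 mm, ready to be let go for the test. Do not drop the cap, and leave the other parts and tools where they lie.

Things in the scene. Friction and masses are not known exactly. Their poses are not given: they have to be found in the camera images.
- stand: blue pump dismantling stand, fixed to the bench: base plate 170 x 200 x 14 mm, two cheeks at its +y and -y sides (outer faces 90 mm from the middle, bolts and clamp lever to 126 mm, top at 133 mm), the tilted pump cradle between them. Origin on the bench directly below the bore's mouth; its -x is the way the bore leans
- pump: cast injection pump clamped in the stand, tappet end up, fixed. Origin: centre of the mouth of the plunger bore, 145 mm above the bench; z points out along the bore (19 mm wide, 75 mm deep), which leans 20 degrees from vertical; y is level, along the stand's y. The mouth is the end of a neck 36 mm across, 14 mm high, on a shoulder 50 mm across, 16 mm high, on a flange 120 mm long in y
- plunger: steel plunger, a plain round rod 18 mm across, 123 mm long, about 0.24 kg, in the bore with 1 mm play, resting on the bore's bottom; 48 mm of it stands out of the mouth, hidden under the cap at first. It slides freely by its own weight, no spring, and drops back if let go. Origin at the centre of its inner end, z towards its outer end (the foot)
- plunger_foot (a point): centre of the plunger's outer end face; 48 mm out from the mouth at first, 78 mm when drawn 30 mm
- cap: yellow plastic dust cap, a round cup 43 mm across, 68 mm tall (wall 2.5 mm, 35 g), slipped loosely over the neck and plunger, its rim resting on the shoulder 14 mm below the mouth; it comes clear of the plunger after 62 mm along the bore. Origin at the centre of its open rim, z towards the closed end (at first along the bore)
- tray: open aluminium parts tray 240 x 170 x 35 mm (wall and floor 3 mm), fixed to the bench; origin at the centre of its underside, x along its length; the half towards its -x is free, the +x half holds the spring and spring plate
- tray_free (a point): middle of the tray's free half, on its inner floor (3 mm above the bench)
- spring: green compression spring, 46 mm across, 70 mm tall, standing upright in the tray's far half; origin at the centre of its underside
- spring_plate: flat steel spring plate (ring), 46 mm across, 8 mm thick, lying in the tray's far half; origin at the centre of its underside
- wrench: steel spanner 150 mm long, 8 mm thick, lying on the bench; origin under its middle, x along it
- screwdriver: screwdriver with red handle, 200 mm long, 26 mm thick, lying on the bench; origin under its middle, x along it
- delivery_holder: steel delivery-valve holder, 33 mm across, 52 mm tall, standing on the bench; origin at the centre of its underside
- injector: steel injector, 145 mm long, 26 mm thick, lying on the bench; origin under its middle, x along it
- oil_bottle: amber bottle with red cap, 64 mm across, 170 mm tall, standing on the bench; origin at the centre of its underside
Things that resemble listed ones, but are neither listed nor needed, are in the scene too. There is more than one size of the cap; the job needs the middle-sized.

How it is judged:
By the outcome, as a careful person would: the job done as asked, in the order asked, and still so for the second after the job is handed in, while the arm keeps its last pose, push and grip.
It also fails if it takes over 51 s, if anything falls off the work surface, if the arm or the gripper's body presses on something with over 40 N, if the wrist force passes 120 N, or if a joint passes its speed limit or range.

## Working session

There is one attempt and no reset: what is moved stays moved. The work goes in short steps, Python scripts to look and compute and a shell command to move; the robot and the scene stay as the last step left them, time stands still between calls to the robot, and variables do not carry over. Pictures are saved under pics/ and viewed, and the job is handed in when it is done.

```bash
ls; mkdir -p pics; cat > h.py <<'E'
from cell import *
import numpy as np, cv2
from scipy.spatial.transform import Rotation as R
def snap(name,fn):
    im=get_image(name); cv2.imwrite('pics/'+fn,cv2.cvtColor(im['color'],cv2.COLOR_RGB2BGR)); np.save('pics/'+fn+'.npy',im,allow_pickle=True); return im
def load(fn): return np.load('pics/'+fn+'.npy',allow_pickle=True).item()
def K(im):
    h,w=im['color'].shape[:2]; f=h/2/np.tan(np.radians(im['vfov'])/2); return np.array([[f,0,im['cx']],[0,f,im['cy']],[0,0,1]])
def ray(im,u,v):
    p=cv2.undistortPoints(np.array([[[u,v]]],float),K(im),np.array([im['k1'],0,0,0.]))[0,0]
    T=np.array(im['camera_from_world']);Rm=T[:3,:3];o=-Rm.T@T[:3,3];d=Rm.T@np.array([p[0],p[1],1]);return o,d/np.linalg.norm(d)
def onz(im,u,v,z):
    o,d=ray(im,u,v);return o+d*(z-o[2])/d[2]
def tri(rs):
    A=sum(np.eye(3)-np.outer(d,d) for o,d in rs);b=sum((np.eye(3)-np.outer(d,d))@o for o,d in rs);return np.linalg.solve(A,b)
def proj(im,P):
    T=np.array(im['camera_from_world']);P=np.atleast_2d(P).astype(float)
    return cv2.projectPoints(P,cv2.Rodrigues(T[:3,:3])[0],T[:3,3],K(im),np.array([im['k1'],0,0,0.]))[0][:,0]
E
python3 - <<'E'
from h import *
np.set_printoptions(suppress=True,precision=3)
s=read_state();print(s)
for n in ['scene','top','wrist']:
    im=snap(n,n+'0.png');T=np.array(im['camera_from_world']);print(n,im['vfov'],im['cx'],im['cy'],im['k1'],-T[:3,:3].T@T[:3,3],T[:3,:3])
E
```

```text
pics
{'clock': 0.0, 'qpos': array([ 1.15 ,  0.629,  0.038,  1.518, -0.027,  0.996, -0.02 ]), 'qd': array([ 0.   ,  0.001, -0.   ,  0.   , -0.001, -0.   ,  0.001]), 'tau': array([ -0.   , -56.341,   1.226, -19.345,   0.011,   0.01 ,   0.   ]), 'eef_pos': array([ 225.615, -608.938,  241.396]), 'tool_rot': array([-1.571,  0.002, -1.216]), 'force': array([-0.491,  0.45 , -0.5  ]), 'torque': array([0.026, 0.029, 0.034]), 'width': 85.70848647241756}
scene 54.81957433990305 254.7974607031481 196.41550214509616 -0.05904389882774533 [1256.02   582.511 1137.471] [[-0.603  0.798 -0.008]
 [ 0.588  0.438 -0.68 ]
 [-0.539 -0.414 -0.734]]
top 47.693238067804394 259.739348545134 188.74572103886987 0.04711515800862963 [ 275.701   21.507 1384.354] [[-0.096 -0.995 -0.003]
 [-0.973  0.095 -0.212]
 [ 0.211 -0.017 -0.977]]
wrist 60.30606306399132 251.81191287119384 198.1771213996654 0.01579211813260586 [ 292.13  -585.004  372.989] [[ 0.346 -0.938 -0.003]
 [-0.9   -0.333  0.28 ]
 [-0.264 -0.094 -0.96 ]]
```

View pics/scene0.png

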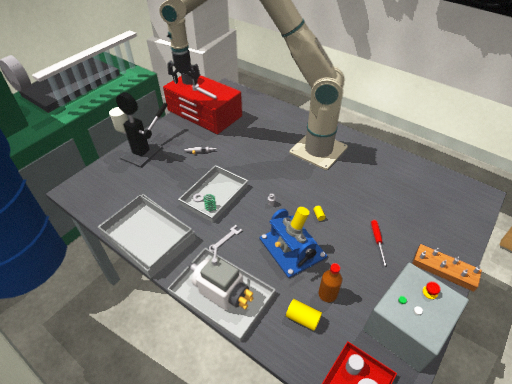

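View pics/top0.png

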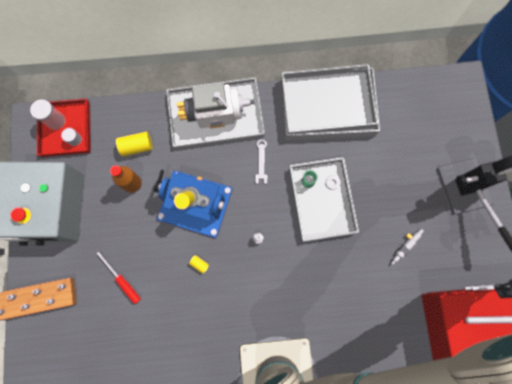

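View pics/wrist0.png

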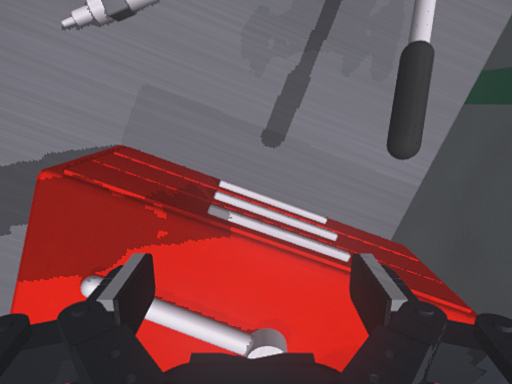

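```bash
python3 - <<'E'
from h import *
for n,(x0,y0,x1,y1) in {'scene':(240,180,350,300),'top':(145,130,275,260)}.items():
    im=load(n+'0.png');c=cv2.cvtColor(im['color'],cv2.COLOR_RGB2BGR)[y0:y1,x0:x1]
    cv2.imwrite(f'pics/{n}_crop.png',cv2.resize(c,None,fx=4.5,fy=4.5,interpolation=cv2.INTER_CUBIC))
c=cv2.cvtColor(load('top0.png')['color'],cv2.COLOR_RGB2BGR)[145:255,280:370];cv2.imwrite('pics/tray_crop.png',cv2.resize(c,None,fx=5,fy=5))
E
```

```text
(no output)
```

View pics/scene_crop.png

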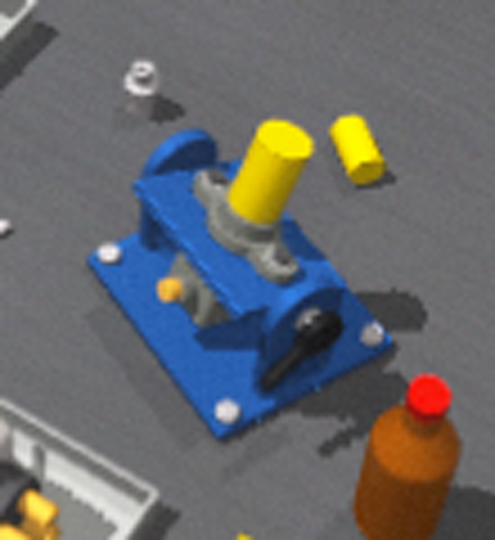

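View pics/top_crop.png

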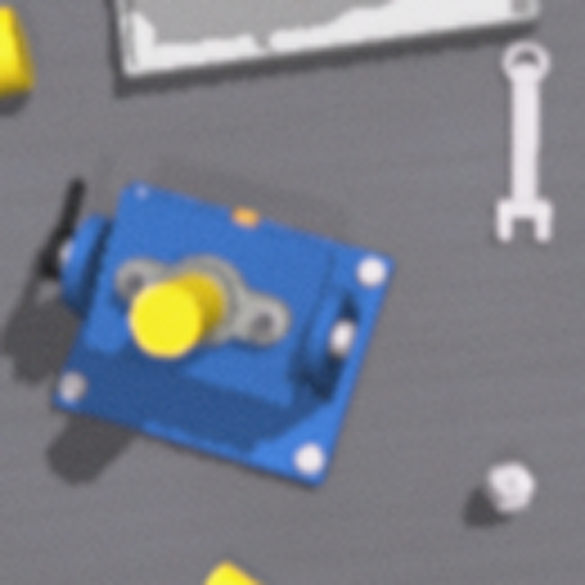

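View pics/tray_crop.png

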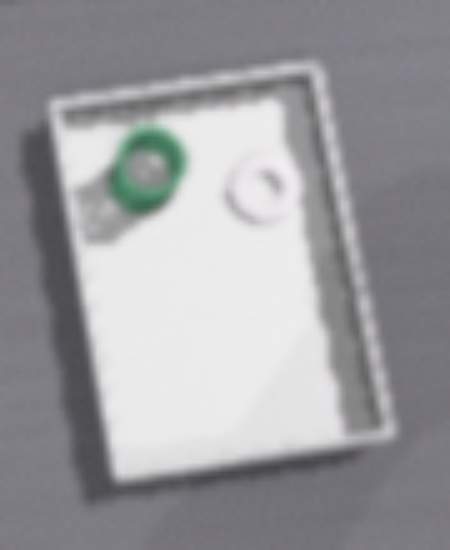

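```bash
python3 - <<'E'
from h import *
np.set_printoptions(suppress=True,precision=2)
s=load('scene0.png');t=load('top0.png')
def cr(p,s_,o): return (np.array(p)+.5)/s_-.5+np.array(o)
T=lambda p:cr(p,4.5,(145,130)); S=lambda p:cr(p,4.5,(240,180)); Y=lambda p:cr(p,5,(280,145))
c=[onz(t,*T(p),14) for p in [(128,183),(395,260),(322,487),(52,405)]];c=np.array(c)
print('corners',c,[np.linalg.norm(c[i]-c[(i+1)%4]) for i in range(4)],c.mean(0))
c2=np.array([onz(s,*S(p),14) for p in [(88,260),(222,438),(398,343)]]);print('scene corners',c2)
a=tri([ray(t,*T((165,320))),ray(s,*S((285,141)))]);print('captop',a)
for n,P in (('t',(t,*T((165,320)))),('s',(s,*S((285,141))))):print(n,onz(*P,145+54*np.cos(np.radians(20))))
tr=np.array([onz(t,*Y(p),35) for p in [(53,104),(318,65),(396,436),(115,478)]]);print('tray',tr,[np.linalg.norm(tr[i]-tr[(i+1)%4]) for i in range(4)],tr.mean(0))
print(onz(t,*Y((150,170)),70),onz(t,*Y((263,186)),11))
# mask extremities
for im,n in((t,'t'),(s,'s')):
    h=cv2.cvtColor(im['color'],cv2.COLOR_RGB2HSV);m=cv2.inRange(h,(24,150,90),(34,255,255))
    k,l,st,ce=cv2.connectedComponentsWithStats(m)
    for i in range(1,k):
        if st[i,4]>15:print(n,st[i],ce[i])
E
```

```text
corners [[660.26 272.37  14.  ]
 [584.79  85.04  14.  ]
 [427.63 149.27  14.  ]
 [503.82 334.21  14.  ]] [np.float64(201.96596383511778), np.float64(169.7776962867267), np.float64(200.02269355263198), np.float64(168.21758682902674)] [544.13 210.22  14.  ]
scene corners [[588.55  87.61  14.  ]
 [662.81 270.82  14.  ]
 [506.34 336.09  14.  ]]
captop [520.27 220.39 195.17]
t [519.69 221.14 195.74]
s [521.22 219.79 195.74]
tray [[ 634.2  -106.92   35.  ]
 [ 643.4  -279.46   35.  ]
 [ 401.57 -294.7    35.  ]
 [ 392.23 -118.48   35.  ]] [np.float64(172.78417955061232), np.float64(242.30886867612324), np.float64(176.46986896906787), np.float64(242.23946987856573)] [ 517.85 -199.89   35.  ]
[ 576.81 -158.87   70.  ] [ 572.64 -238.43   11.  ]
t [116 132  36  24 615] [133.62 143.55]
t [175 191  19  18 241] [183.97 199.32]
t [ 23 209   7  14  47] [ 26.81 215.49]
t [190 256  18  17 183] [198.52 263.98]
s [291 207  19  23 275] [299.57 217.59]
s [313 206  13  15 121] [319.   212.81]
s [423 287  11  12  46] [426.39 293.11]
s [246 290   5   5  17] [247.94 292.18]
s [240 298   6   5  19] [242.58 299.84]
s [286 299  36  32 667] [303.31 314.12]
```

```bash
cat >> h.py <<'E'
np.set_printoptions(suppress=True,precision=3)
yaw=np.radians(-22.2)
sx=np.array([np.cos(yaw),np.sin(yaw),0]);sy=np.array([-sx[1],sx[0],0])
A=-np.sin(np.radians(20))*sx+np.array([0,0,np.cos(np.radians(20))])
M=np.array([537.2,213.4,145.])
Rb=np.column_stack([sy,-A,np.cross(sy,-A)])
ty=np.radians(3.6); tyv=np.array([-np.sin(ty),np.cos(ty),0]); d=np.array([0,0,-1.])
Rt=np.column_stack([tyv,d,np.cross(tyv,d)])
FREE=np.array([458,-203.7,3.])
def rot(s): return R.from_euler('xyz',s['tool_rot']).as_matrix()
def go(P,Rm):
    s=read_state();r=rot(s);dp=r.T@(np.array(P)-s['eef_pos']);rv=R.from_matrix(r.T@Rm).as_rotvec()
    print('t',round(s['clock'],2),'shift',dp.round(1),'turn',rv.round(4),'F',s['force'].round(1),'w',round(s['width'],1),'|deg|',np.degrees(np.linalg.norm(rv)).round(2),'dist',np.linalg.norm(dp).round(1))
E
python3 - <<'E'
from h import *
go([480,-250,320],Rt)
E
```

```text
t 0.15 shift [-248.5  -78.   363.2] turn [-0.002 -2.85  -0.   ] F [ 0.5 -0.5 -0.7] w 85.6 |deg| 163.27 dist 447.0
```

```bash
python3 -m jog '[{"x":-28,"y":-9,"z":40},{"x":-56,"y":-18,"z":80,"ay":-0.14},{"x":-84,"y":-26,"z":120,"ay":-0.28},{"x":-112,"y":-35,"z":160,"ay":-0.42},{"x":-140,"y":-44,"z":200,"ay":-0.56}]'; python3 - <<'E'
from h import *
go([480,-250,320],Rt)
E
```

```text
t 0.15 shift [-248.5  -78.   363.2] turn [-0.002 -2.85  -0.   ] F [ 0.5 -0.5 -0.7] w 85.6 |deg| 163.27 dist 447.0$[0]: bad value
```

```bash
python3 -m jog '[{"x":-28,"y":-9,"z":40,"ax":0,"ay":0,"az":0,"grip":85},{"x":-56,"y":-18,"z":80,"ax":0,"ay":-0.14,"az":0,"grip":85},{"x":-84,"y":-26,"z":120,"ax":0,"ay":-0.28,"az":0,"grip":85},{"x":-112,"y":-35,"z":160,"ax":0,"ay":-0.42,"az":0,"grip":85},{"x":-140,"y":-44,"z":200,"ax":0,"ay":-0.56,"az":0,"grip":85}]'; python3 - <<'E'
from h import *
go([480,-250,320],Rt)
E
```

```text
clock: 0.65
eef_pos: [365.5, -406.9, 286.5]
tool_rot: [-1.571, 0.0, -0.65]
force: [0.4, -0.4, -0.9]
width: 84.9
t 0.65 shift [ -3.9 -33.5 194.2] turn [-0.    -2.284 -0.   ] F [ 0.4 -0.4 -0.9] w 84.9 |deg| 130.86 dist 197.1
```

Works. On towards the tray waypoint and then the pump hover.

```bash
python3 -m jog '[{"x":0,"y":-7,"z":40,"ax":0,"ay":-0.14,"az":0,"grip":85},{"x":0,"y":-14,"z":80,"ax":0,"ay":-0.28,"az":0,"grip":85},{"x":0,"y":-20,"z":120,"ax":0,"ay":-0.42,"az":0,"grip":85},{"x":-1,"y":-27,"z":160,"ax":0,"ay":-0.56,"az":0,"grip":85},{"x":-2,"y":-33,"z":194,"ax":0,"ay":-0.7,"az":0,"grip":85}]'; python3 - <<'E'
from h import *
go(M+150*A,Rb)
go(M+150*A,Rt)
E
```

```text
clock: 1.15
eef_pos: [482.6, -251.6, 319.7]
tool_rot: [-1.57, -0.0, 0.051]
force: [-0.2, -0.1, 0.1]
width: 85.1
t 1.15 shift [ 31.8  33.9 483.4] turn [-0.311 -1.12  -0.197] F [-0.2 -0.1  0.1] w 85.1 |deg| 67.57 dist 485.6
t 1.15 shift [ 31.8  33.9 483.4] turn [ 0.    -1.583  0.001] F [-0.2 -0.1  0.1] w 85.1 |deg| 90.67 dist 485.6
```

```bash
python3 - <<'E'
from h import *
snap('wrist','w1.png')
E
python3 -m jog '[{"x":3,"y":3,"z":48,"ax":-0.03,"ay":-0.11,"az":-0.02,"grip":85},{"x":6,"y":6,"z":96,"ax":-0.06,"ay":-0.22,"az":-0.04,"grip":85},{"x":9,"y":9,"z":144,"ax":-0.09,"ay":-0.33,"az":-0.06,"grip":85},{"x":12,"y":12,"z":192,"ax":-0.12,"ay":-0.45,"az":-0.08,"grip":85},{"x":15,"y":14,"z":240,"ax":-0.155,"ay":-0.56,"az":-0.1,"grip":85}]'; python3 - <<'E'
from h import *
go(M+150*A,Rb)
E
```

```text
clock: 1.7
eef_pos: [485.5, -12.0, 305.3]
tool_rot: [-1.747, -0.053, 0.614]
force: [0.7, 1.3, 0.3]
width: 84.6
t 1.7 shift [143.1  -8.2 199.3] turn [-0.153 -0.564 -0.099] F [0.7 1.3 0.3] w 84.6 |deg| 33.95 dist 245.6
```

View pics/w1.png

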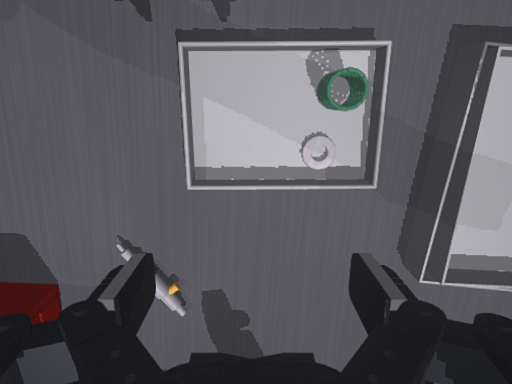

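```bash
python3 - <<'E'
from h import *
w=load('w1.png')
tr=np.array([onz(w,*p,35)[:2] for p in [(179,43),(391,41),(378,188),(188,189)]]);print(tr,[np.linalg.norm(tr[i]-tr[(i+1)%4]) for i in range(4)],tr.mean(0))
print(np.degrees(np.arctan2(*(tr[1]-tr[0])[::-1])),np.degrees(np.arctan2(*(tr[2]-tr[3])[::-1])))
E
python3 -m jog '[{"x":28,"y":-2,"z":40,"ax":-0.03,"ay":-0.11,"az":-0.02,"grip":85},{"x":57,"y":-4,"z":80,"ax":-0.06,"ay":-0.22,"az":-0.04,"grip":85},{"x":86,"y":-6,"z":120,"ax":-0.09,"ay":-0.34,"az":-0.06,"grip":85},{"x":115,"y":-7,"z":160,"ax":-0.12,"ay":-0.45,"az":-0.08,"grip":85},{"x":143,"y":-8,"z":199,"ax":-0.153,"ay":-0.564,"az":-0.099,"grip":85}]'; python3 - <<'E'
from h import *
go(M+150*A,Rb)
snap('wrist','w2.png');snap('scene','s2.png')
go(M+150*A,Rb)
E
```

```text
[[ 391.703 -120.403]
 [ 634.509 -106.548]
 [ 647.284 -279.923]
 [ 401.076 -293.495]] [np.float64(243.20053582583174), np.float64(173.84496618388008), np.float64(246.5815305206231), np.float64(173.3457758299102)] [ 518.643 -200.092]
3.2658951359129835 3.155266337662879
clock: 2.2
eef_pos: [490.9, 232.8, 286.1]
tool_rot: [-1.92, -0.001, 1.184]
force: [1.3, -0.1, -0.3]
width: 84.7
t 2.2 shift [-0.5 -0.3  1.1] turn [0.    0.001 0.001] F [ 1.3 -0.1 -0.3] w 84.7 |deg| 0.05 dist 1.2
t 2.3 shift [-6.2  0.8 -3.4] turn [-0.005  0.009  0.009] F [-1.2 -0.7  0.2] w 84.8 |deg| 0.77 dist 7.1
```

View pics/w2.png

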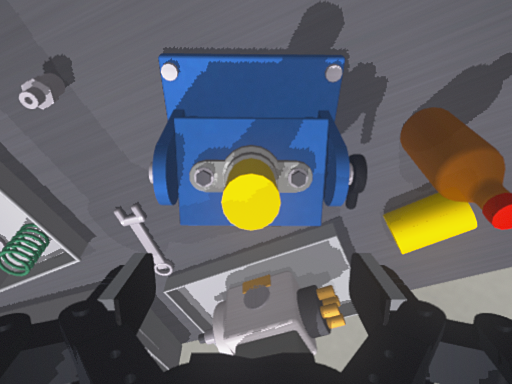

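View pics/s2.png

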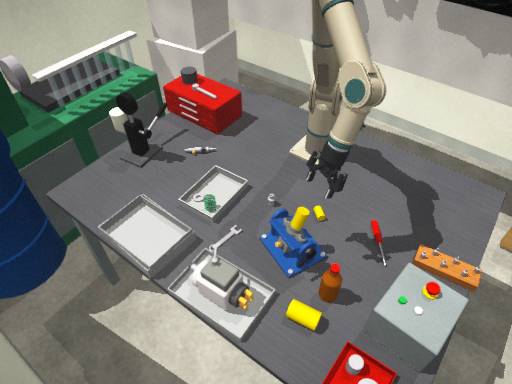

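```bash
python3 -m jog '[{"x":0,"y":0,"z":0,"ax":0,"ay":0,"az":0,"grip":85},{"x":0,"y":0,"z":0,"ax":0,"ay":0,"az":0,"grip":85},{"x":0,"y":0,"z":0,"ax":0,"ay":0,"az":0,"grip":85}]'
python3 - <<'E'
from h import *
go(M+150*A,Rb)
im=snap('wrist','w3.png')
t=load('top0.png');s=load('scene0.png')
for n,w in(('w2',load('w2.png')),('w3',im)):
    h=cv2.cvtColor(w['color'],cv2.COLOR_RGB2HSV)
    m=cv2.inRange(h,(24,150,215),(34,255,255));k,l,st,ce=cv2.connectedComponentsWithStats(m)
    for i in range(1,k):
        if st[i,4]>300:
            print(n,st[i],ce[i])
            x,y,ww,hh=st[i,:4]
            c=(x+ww/2-.5,y+hh/2-.5);P=onz(w,*c,M[2]+54*A[2]);q=P-M;print(c,P,'stand xyz offset of top vs axis',(q-54*A)@sx,(q-54*A)@sy)
E
```

```text
clock: 2.6
eef_pos: [491.6, 228.9, 286.2]
tool_rot: [-1.919, -0.0, 1.176]
force: [-0.3, -0.0, -0.5]
width: 85.1
t 2.6 shift [ 2.9 -0.9  3.1] turn [-0.001 -0.007 -0.002] F [-0.3 -0.  -0.5] w 85.1 |deg| 0.41 dist 4.3
w2 [ 222  174   58   56 2544] [250.578 201.517]
(np.float64(250.5), np.float64(201.5)) [517.877 220.162 195.743] stand xyz offset of top vs axis -1.975944625084778 -1.0405156509277877
w2 [ 392  205   85   49 2035] [434.699 228.958]
(np.float64(434.0), np.float64(229.0)) [594.926 339.264 195.743] stand xyz offset of top vs axis 24.35969398280227 138.34524384160005
w3 [ 227  171   59   57 2577] [255.742 199.166]
(np.float64(256.0), np.float64(199.0)) [517.845 220.452 195.743] stand xyz offset of top vs axis -2.1154516379758417 -0.784280589467175
w3 [ 397  203   85   50 2060] [439.416 227.051]
(np.float64(439.0), np.float64(227.5)) [596.137 338.09  195.743] stand xyz offset of top vs axis 25.92432276906233 137.715332566519
```

View pics/w3.png

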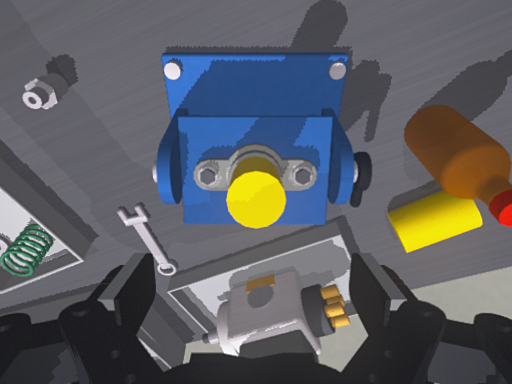

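```bash
sed -i 's/^M=.*/M=np.array([536.5,213.2,145.])/; s/^ty=np.radians(3.6)/ty=np.radians(3.3)/; s/^FREE=.*/FREE=np.array([458.5,-203.5,3.])/' h.py; python3 - <<'E'
from h import *
w=load('w3.png')
for z,a,b in((18,(172.5,71.5),(338,71.5)),(14,(162,49.5),(349,53.5)),(14,(162,49.5),(349,53.5))):
    p,q=onz(w,*a,z),onz(w,*b,z);d=q-p;print(p,q,np.linalg.norm(d),np.degrees(np.arctan2(-d[0],d[1])))
t=load('top0.png')
T=lambda p:(np.array(p)+.5)/4.5-.5+np.array((145,130))
p,q=onz(t,*T((371,271)),18),onz(t,*T((309,459)),18);r=onz(t,*T((72,387)),18);print(np.degrees(np.arctan2(*(p-q)[1::-1])),np.linalg.norm(p-q),np.linalg.norm(r-q),np.degrees(np.arctan2(-(r-q)[0],(r-q)[1])))
go(M+22*A,Rb)
E
```

```text
[447.75  154.483  18.   ] [516.302 318.342  18.   ] 177.62048510187927 -22.702660215010862
[425.019 154.583  14.   ] [504.255 333.891  14.   ] 196.03465298659376 -23.840778885807218
[425.019 154.583  14.   ] [504.255 333.891  14.   ] 196.03465298659376 -23.840778885807218
-22.53036958806505 140.6851305059432 175.55116495916678 -22.432774303964543
t 2.65 shift [  2.6 127.    3.5] turn [-0.001 -0.006 -0.002] F [ 0.8 -0.8  0.5] w 85.4 |deg| 0.39 dist 127.1
```

```bash
sed -i 's/radians(-22.2)/radians(-22.5)/' h.py; python3 -m jog '[{"x":1.3,"y":20,"z":2,"ax":0,"ay":-0.003,"az":0,"grip":85},{"x":2.6,"y":40,"z":3.5,"ax":0,"ay":-0.003,"az":0,"grip":85},{"x":2.6,"y":60,"z":3.5,"ax":0,"ay":-0.003,"az":0,"grip":85},{"x":2.6,"y":60,"z":3.5,"ax":0,"ay":-0.003,"az":0,"grip":85},{"x":2.6,"y":60,"z":3.5,"ax":0,"ay":-0.003,"az":0,"grip":85}]'; python3 - <<'E'
from h import *
go(M+22*A,Rb)
im=snap('wrist','w4.png')
E
```

```text
clock: 3.15
eef_pos: [508.1, 226.2, 228.8]
tool_rot: [-1.918, 0.0, 1.181]
force: [-0.3, -0.2, -0.1]
width: 84.9
t 3.15 shift [-1.2 67.5 -0.8] turn [-0.002  0.003  0.001] F [-0.3 -0.2 -0.1] w 84.9 |deg| 0.22 dist 67.5
```

View pics/w4.png

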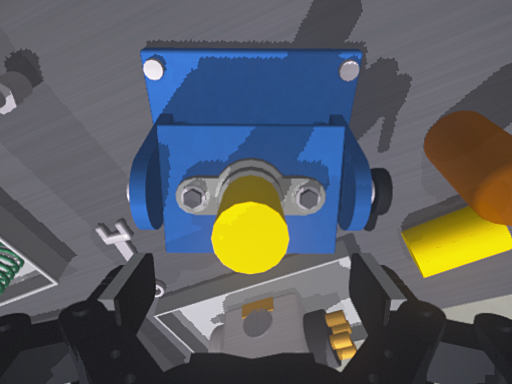

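```bash
python3 -m jog '[{"x":-1,"y":20,"z":-0.8,"ax":-0.002,"ay":0.003,"az":0,"grip":85},{"x":-1.2,"y":40,"z":-0.8,"ax":-0.002,"ay":0.003,"az":0,"grip":85},{"x":-1.2,"y":58,"z":-0.8,"ax":-0.002,"ay":0.003,"az":0,"grip":85},{"x":-1.2,"y":67.5,"z":-0.8,"ax":-0.002,"ay":0.003,"az":0,"grip":85},{"x":-1.2,"y":67.5,"z":-0.8,"ax":-0.002,"ay":0.003,"az":0,"grip":85}]';python3 -m jog '[{"x":0,"y":0,"z":0,"ax":0,"ay":0,"az":0,"grip":75},{"x":0,"y":0,"z":0,"ax":0,"ay":0,"az":0,"grip":65}]'; python3 - <<'E'
from h import *
go(M+22*A,Rb)
im=snap('wrist','w5.png')
E
```

```text
clock: 3.7
eef_pos: [529.5, 216.5, 165.2]
tool_rot: [-1.92, -0.0, 1.18]
force: [-0.3, -0.2, 0.3]
width: 85.2
clock: 3.9
eef_pos: [529.6, 217.5, 166.5]
tool_rot: [-1.921, -0.003, 1.181]
force: [-0.1, 0.2, 0.7]
width: 65.3
t 3.9 shift [-1.4  0.9 -0.2] turn [0.001 0.002 0.003] F [-0.1  0.2  0.7] w 65.3 |deg| 0.22 dist 1.6
```

View pics/w5.png

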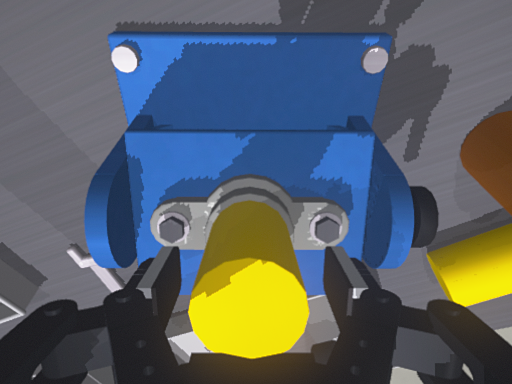

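```bash
python3 -m jog '[{"x":-1.3,"y":0,"z":0,"ax":0,"ay":0,"az":0,"grip":55},{"x":-1.3,"y":0,"z":0,"ax":0,"ay":0,"az":0,"grip":47},{"x":-1.3,"y":0,"z":0,"ax":0,"ay":0,"az":0,"grip":43},{"x":-1.3,"y":0,"z":0,"ax":0,"ay":0,"az":0,"grip":38},{"x":-1.3,"y":0,"z":0,"ax":0,"ay":0,"az":0,"grip":36}]';python3 -m jog '[{"x":0,"y":0,"z":0,"ax":0,"ay":0,"az":0,"grip":34},{"x":0,"y":0,"z":0,"ax":0,"ay":0,"az":0,"grip":34},{"x":0,"y":0,"z":0,"ax":0,"ay":0,"az":0,"grip":34}]'; python3 - <<'E'
from h import *
go(M+22*A,Rb)
go(M+97*A,Rb)
E
```

```text
clock: 4.45
eef_pos: [528.9, 215.7, 165.9]
tool_rot: [-1.921, -0.001, 1.18]
force: [-2.5, -0.2, 4.7]
width: 42.3
clock: 4.75
eef_pos: [528.9, 215.7, 166.0]
tool_rot: [-1.921, -0.001, 1.18]
force: [-1.9, 0.3, 5.0]
width: 42.6
t 4.75 shift [ 0.6  0.4 -0.3] turn [0.001 0.002 0.002] F [-1.9  0.3  5. ] w 42.6 |deg| 0.15 dist 0.8
t 4.75 shift [  0.7 -74.6  -0.4] turn [0.001 0.002 0.002] F [-1.9  0.3  5. ] w 42.6 |deg| 0.15 dist 74.6
```

```bash
python3 -m jog '[{"x":0,"y":-4,"z":0,"ax":0,"ay":0,"az":0,"grip":34},{"x":0,"y":-14,"z":0,"ax":0,"ay":0,"az":0,"grip":34},{"x":0,"y":-26,"z":0,"ax":0,"ay":0,"az":0,"grip":34},{"x":0,"y":-40,"z":0,"ax":0,"ay":0,"az":0,"grip":34},{"x":0,"y":-55,"z":0,"ax":0,"ay":0,"az":0,"grip":34}]';python3 -m jog '[{"x":0,"y":-15,"z":0,"ax":0,"ay":0,"az":0,"grip":34},{"x":0,"y":-30,"z":0,"ax":0,"ay":0,"az":0,"grip":34},{"x":0,"y":-45,"z":0,"ax":0,"ay":0,"az":0,"grip":34},{"x":0,"y":-60,"z":0,"ax":0,"ay":0,"az":0,"grip":34},{"x":0,"y":-70,"z":0,"ax":0,"ay":0,"az":0,"grip":34}]'; python3 - <<'E'
from h import *
snap('wrist','w6.png');snap('scene','s6.png')
go([470,0,260],Rt)
E
```

```text
clock: 5.25
eef_pos: [510.9, 222.9, 218.2]
tool_rot: [-1.92, -0.001, 1.18]
force: [-0.1, 0.5, -0.5]
width: 42.1
clock: 5.75
eef_pos: [488.8, 232.5, 284.6]
tool_rot: [-1.921, -0.002, 1.181]
force: [-1.2, -0.3, -0.7]
width: 42.3
t 5.85 shift [-222.7   46.7  -58.1] turn [ 0.346 -0.443 -0.075] F [-0.1 -0.6 -0.7] w 42.1 |deg| 32.51 dist 234.9
```

View pics/w6.png

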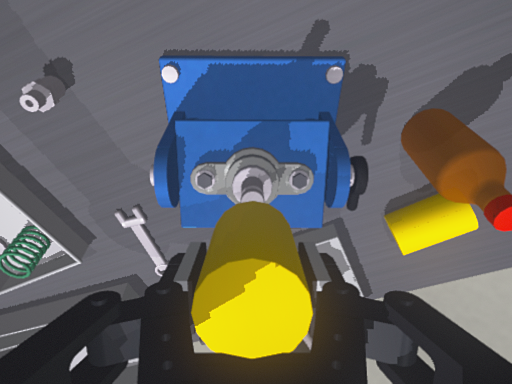

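View pics/s6.png

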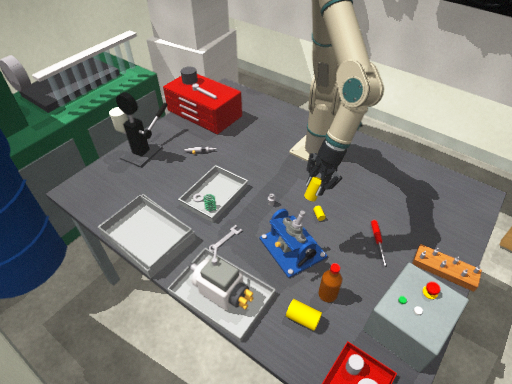

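```bash
python3 -m jog '[{"x":-40,"y":4,"z":-10,"ax":0.06,"ay":-0.08,"az":-0.013,"grip":34},{"x":-85,"y":14,"z":-22,"ax":0.13,"ay":-0.17,"az":-0.028,"grip":34},{"x":-130,"y":25,"z":-34,"ax":0.2,"ay":-0.26,"az":-0.044,"grip":34},{"x":-175,"y":36,"z":-46,"ax":0.27,"ay":-0.35,"az":-0.06,"grip":34},{"x":-222,"y":46,"z":-58,"ax":0.346,"ay":-0.443,"az":-0.075,"grip":34}]'; python3 - <<'E'
from h import *
go(FREE+[0,0,117],Rt)
E
```

```text
clock: 6.35
eef_pos: [473.3, 39.9, 263.5]
tool_rot: [-1.593, 0.01, 1.596]
force: [1.1, 0.5, -0.3]
width: 42.4
t 6.35 shift [-241.5  145.5   24.1] turn [ 0.022 -0.032 -0.011] F [ 1.1  0.5 -0.3] w 42.4 |deg| 2.32 dist 283.0
```

```bash
python3 -m jog '[{"x":-42,"y":15,"z":4,"ax":0.022,"ay":-0.032,"az":-0.011,"grip":34},{"x":-84,"y":35,"z":8,"ax":0.022,"ay":-0.032,"az":-0.011,"grip":34},{"x":-126,"y":60,"z":12,"ax":0.022,"ay":-0.032,"az":-0.011,"grip":34},{"x":-168,"y":85,"z":16,"ax":0.022,"ay":-0.032,"az":-0.011,"grip":34},{"x":-205,"y":110,"z":20,"ax":0.022,"ay":-0.032,"az":-0.011,"grip":34}]'; python3 -m jog '[{"x":-20,"y":18,"z":2,"ax":0,"ay":0,"az":0,"grip":34},{"x":-30,"y":30,"z":4,"ax":0,"ay":0,"az":0,"grip":34},{"x":-36,"y":35,"z":4,"ax":0,"ay":0,"az":0,"grip":34},{"x":-36,"y":35,"z":4,"ax":0,"ay":0,"az":0,"grip":34}]'; python3 - <<'E'
from h import *
go(FREE+[0,0,37],Rt)
snap('wrist','w7.png');snap('top','t7.png')
go(FREE+[0,0,37],Rt)
E
```

```text
clock: 6.85
eef_pos: [460.0, -168.1, 154.1]
tool_rot: [-1.572, 0.001, 1.622]
force: [0.4, -1.1, 0.3]
width: 42.3
clock: 7.25
eef_pos: [458.9, -201.2, 120.3]
tool_rot: [-1.573, 0.0, 1.624]
force: [-0.6, 0.3, 0.1]
width: 42.3
t 7.25 shift [-2.2 80.3  0.7] turn [ 0.002 -0.005 -0.   ] F [-0.6  0.3  0.1] w 42.3 |deg| 0.29 dist 80.3
t 7.35 shift [-3.1 81.3  1.7] turn [ 0.004 -0.003 -0.001] F [ 1.1  0.2 -0.3] w 42.5 |deg| 0.27 dist 81.4
```

View pics/w7.png

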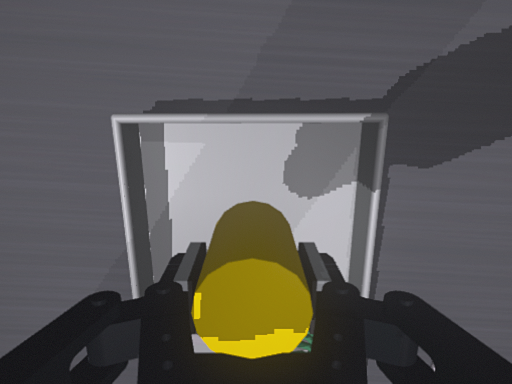

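View pics/t7.png

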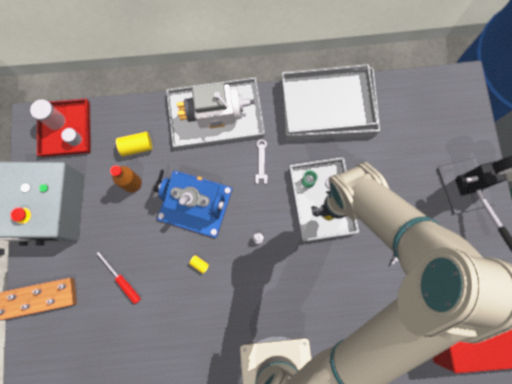

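```bash
python3 -m jog '[{"x":-1,"y":20,"z":1,"ax":0.003,"ay":-0.003,"az":0,"grip":34},{"x":-2,"y":40,"z":1,"ax":0.003,"ay":-0.003,"az":0,"grip":34},{"x":-2,"y":58,"z":1,"ax":0.003,"ay":-0.003,"az":0,"grip":34},{"x":-2,"y":70,"z":1,"ax":0.003,"ay":-0.003,"az":0,"grip":34},{"x":-2,"y":75,"z":1,"ax":0.003,"ay":-0.003,"az":0,"grip":34}]'; python3 -m jog '[{"x":0,"y":1,"z":0,"ax":0,"ay":0,"az":0,"grip":34},{"x":0,"y":2,"z":0,"ax":0,"ay":0,"az":0,"grip":34},{"x":0,"y":3,"z":0,"ax":0,"ay":0,"az":0,"grip":34}]'; python3 - <<'E'
from h import *
go(FREE+[0,0,37],Rt)
E
```

```text
clock: 7.85
eef_pos: [458.5, -202.8, 45.3]
tool_rot: [-1.57, 0.001, 1.628]
force: [0.2, 0.8, -1.1]
width: 42.9
clock: 8.15
eef_pos: [458.7, -203.9, 43.2]
tool_rot: [-1.571, 0.002, 1.626]
force: [0.3, 1.0, -1.0]
width: 42.6
t 8.15 shift [0.4 3.2 0.1] turn [ 0.001 -0.002 -0.002] F [ 0.3  1.  -1. ] w 42.6 |deg| 0.15 dist 3.2
```

```bash
python3 -m jog '[{"x":0,"y":1,"z":0,"ax":0,"ay":0,"az":0,"grip":34},{"x":0,"y":1.8,"z":0,"ax":0,"ay":0,"az":0,"grip":34},{"x":0,"y":2.6,"z":0,"ax":0,"ay":0,"az":0,"grip":34}]';  python3 -m jog '[{"x":0,"y":0.5,"z":0,"ax":0,"ay":0,"az":0,"grip":34},{"x":0,"y":1,"z":0,"ax":0,"ay":0,"az":0,"grip":34}]'
```

```text
clock: 8.45
eef_pos: [458.2, -203.9, 40.1]
tool_rot: [-1.57, 0.001, 1.626]
force: [0.3, 0.6, -0.4]
width: 42.3
clock: 8.65
eef_pos: [458.1, -203.8, 39.3]
tool_rot: [-1.57, 0.001, 1.626]
force: [-1.8, 1.1, 8.8]
width: 42.2
```

```bash
python3 -m jog '[{"x":0,"y":0,"z":0,"ax":0,"ay":0,"az":0,"grip":46},{"x":0,"y":0,"z":0,"ax":0,"ay":0,"az":0,"grip":54},{"x":0,"y":0,"z":0,"ax":0,"ay":0,"az":0,"grip":62},{"x":0,"y":0,"z":0,"ax":0,"ay":0,"az":0,"grip":66}]';  python3 -m jog '[{"x":0,"y":-10,"z":0,"ax":0,"ay":0,"az":0,"grip":66},{"x":0,"y":-25,"z":0,"ax":0,"ay":0,"az":0,"grip":66},{"x":0,"y":-50,"z":0,"ax":0,"ay":0,"az":0,"grip":66},{"x":0,"y":-85,"z":0,"ax":0,"ay":0,"az":0,"grip":66},{"x":0,"y":-125,"z":0,"ax":0,"ay":0,"az":0,"grip":66}]'; python3 - <<'E'
from h import *
snap('wrist','w8.png');snap('scene','s8.png');t=snap('top','t8.png')
c=cv2.cvtColor(t['color'],cv2.COLOR_RGB2BGR)[150:250,145:250];cv2.imwrite('pics/t8c.png',cv2.resize(c,None,fx=6,fy=6,interpolation=cv2.INTER_CUBIC))
c=cv2.cvtColor(load('s8.png')['color'],cv2.COLOR_RGB2BGR)[190:290,250:350];cv2.imwrite('pics/s8c.png',cv2.resize(c,None,fx=6,fy=6,interpolation=cv2.INTER_CUBIC))
go(M+140*A,Rb)
E
```

```text
clock: 9.05
eef_pos: [458.1, -203.8, 38.9]
tool_rot: [-1.57, 0.001, 1.626]
force: [0.3, -0.3, 0.6]
width: 66.1
clock: 9.55
eef_pos: [457.4, -203.2, 165.2]
tool_rot: [-1.568, -0.0, 1.627]
force: [0.7, -0.6, 0.1]
width: 65.8
t 9.7 shift [ 432.8 -111.1  -57. ] turn [-0.338  0.444  0.076] F [ 0.4 -0.6  0.1] w 66.1 |deg| 32.26 dist 450.4
```

View pics/w8.png

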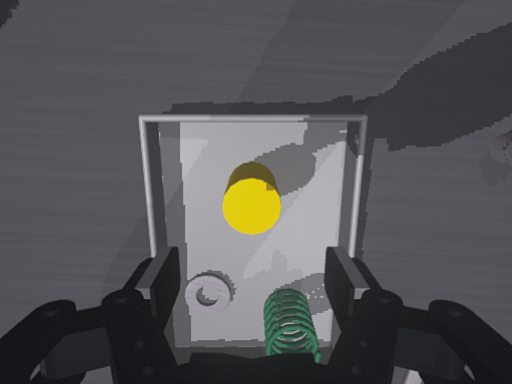

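View pics/s8c.png

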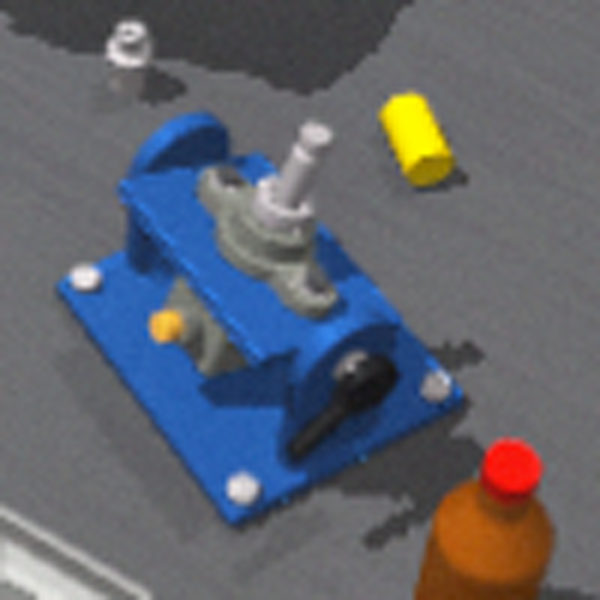

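View pics/t8c.png

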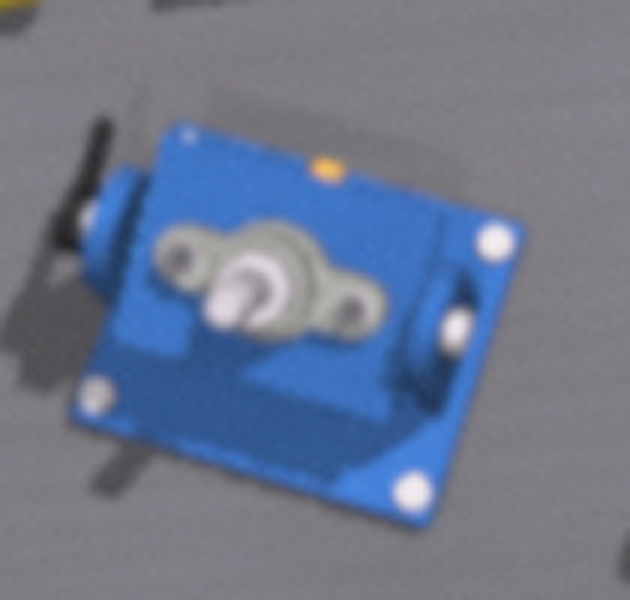

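```bash
python3 -m jog '[{"x":40,"y":-30,"z":-5,"ax":-0.03,"ay":0.04,"az":0.007,"grip":66},{"x":85,"y":-60,"z":-10,"ax":-0.065,"ay":0.085,"az":0.015,"grip":66},{"x":130,"y":-85,"z":-16,"ax":-0.1,"ay":0.13,"az":0.022,"grip":66},{"x":175,"y":-100,"z":-22,"ax":-0.135,"ay":0.178,"az":0.03,"grip":66},{"x":220,"y":-110,"z":-29,"ax":-0.169,"ay":0.222,"az":0.038,"grip":66}]'; python3 - <<'E'
from h import *
go(M+140*A,Rb)
E
```

```text
clock: 10.2
eef_pos: [474.5, 18.2, 274.3]
tool_rot: [-1.744, 0.02, 1.399]
force: [0.3, -0.4, -0.6]
width: 66.0
t 10.2 shift [213.2  -9.7  17.6] turn [-0.173  0.219  0.038] F [ 0.3 -0.4 -0.6] w 66.0 |deg| 16.12 dist 214.1
```

```bash
python3 -m jog '[{"x":42,"y":-4,"z":4,"ax":-0.035,"ay":0.044,"az":0.008,"grip":66},{"x":85,"y":-8,"z":8,"ax":-0.07,"ay":0.088,"az":0.015,"grip":66},{"x":130,"y":-10,"z":12,"ax":-0.105,"ay":0.13,"az":0.023,"grip":66},{"x":175,"y":-10,"z":16,"ax":-0.14,"ay":0.178,"az":0.03,"grip":66},{"x":205,"y":-10,"z":18,"ax":-0.173,"ay":0.219,"az":0.038,"grip":66}]'; python3 -m jog '[{"x":6,"y":0,"z":0,"ax":0,"ay":0,"az":0,"grip":66},{"x":6,"y":0,"z":0,"ax":0,"ay":0,"az":0,"grip":66},{"x":6,"y":0,"z":0,"ax":0,"ay":0,"az":0,"grip":66},{"x":6,"y":0,"z":0,"ax":0,"ay":0,"az":0,"grip":66}]'; python3 - <<'E'
from h import *
go(M+110*A,Rb)
w=snap('wrist','w9.png')
c=cv2.cvtColor(w['color'],cv2.COLOR_RGB2BGR)[130:260,170:330];cv2.imwrite('pics/w9c.png',cv2.resize(c,None,fx=4,fy=4,interpolation=cv2.INTER_CUBIC))
E
```

```text
clock: 10.7
eef_pos: [489.2, 225.9, 275.7]
tool_rot: [-1.919, -0.0, 1.183]
force: [0.7, -0.4, -0.4]
width: 66.0
clock: 11.1
eef_pos: [492.7, 225.6, 275.9]
tool_rot: [-1.918, 0.002, 1.178]
force: [0.5, 0.4, -0.2]
width: 66.1
t 11.1 shift [ 5.4 28.5  2.2] turn [-0.002  0.001 -0.002] F [ 0.5  0.4 -0.2] w 66.1 |deg| 0.17 dist 29.1
```

View pics/w9.png

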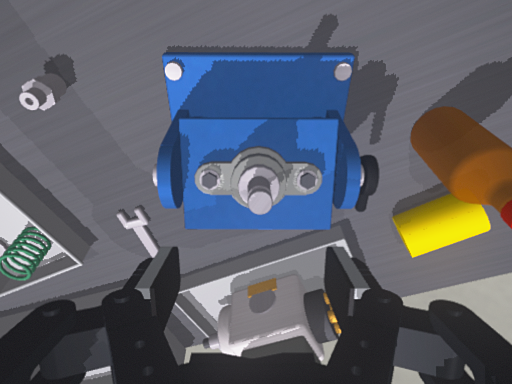

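View pics/w9c.png

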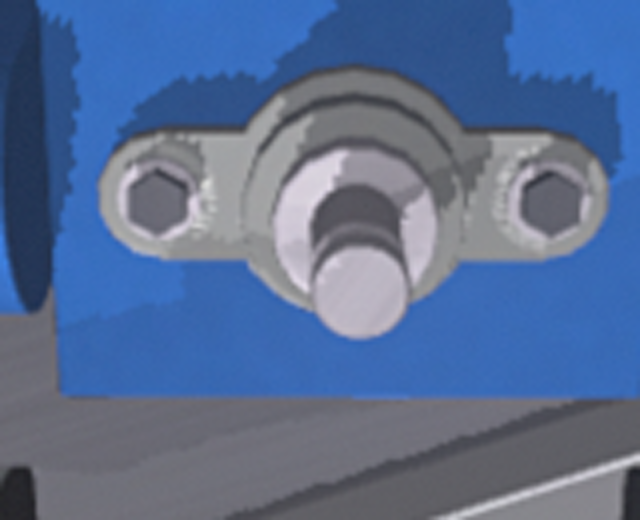

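```bash
python3 - <<'E'
from h import *
w=load('w9.png');s=load('s8.png');t=load('t8.png')
def cr(p,k,o): return (np.array(p)+.5)/k-.5+np.array(o)
pts=[('w',w,cr((361,291),4,(170,130))),('s',s,cr((317,134),6,(250,190))),('t',t,cr((223,310),6,(145,150)))]
for n,im,p in pts:
    P=onz(im,*p,M[2]+48*A[2]);q=P-M-48*A;print(n,P,'sx',q@sx,'sy',q@sy)
print(tri([ray(im,*p) for n,im,p in pts]),M+48*A)
for n,im,p in [('wm',w,cr((355,222),4,(170,130))),('tm',t,cr((247,290),6,(145,150)))]:
    q=onz(im,*p,145)-M;print(n,q@sx,q@sy)
E
```

```text
w [519.411 219.681 190.105] sx -1.8512120303657924 sy -0.5519031461848511
s [521.529 218.487 190.105] sx 0.5620389063717585 sy -0.8450689085471571
t [519.225 220.861 190.105] sx -2.4748091066010294 sy 0.46740961748619947
[520.074 219.53  189.293] [521.333 219.483 190.105]
wm -2.528538857490397 -0.7833483148011262
tm -0.5988365802761062 3.0945342250263943
```

```bash
sed -i 's/^M=.*/M=np.array([535.4,213.2,145.])/' h.py; python3 - <<'E'
from h import *
go(M+80*A,Rb)
E
```

```text
t 11.15 shift [ 4.8 58.3  3.2] turn [-0.002  0.001 -0.002] F [-0.4 -0.7  0.4] w 66.4 |deg| 0.13 dist 58.6
```

```bash
python3 -m jog '[{"x":3,"y":15,"z":3,"ax":0,"ay":0,"az":0,"grip":60},{"x":4.8,"y":35,"z":3.2,"ax":0,"ay":0,"az":0,"grip":50},{"x":4.8,"y":50,"z":3.2,"ax":0,"ay":0,"az":0,"grip":46},{"x":4.8,"y":58,"z":3.2,"ax":0,"ay":0,"az":0,"grip":46},{"x":4.8,"y":58,"z":3.2,"ax":0,"ay":0,"az":0,"grip":46}]'; python3 -m jog '[{"x":0,"y":0,"z":0,"ax":0,"ay":0,"az":0,"grip":46},{"x":0,"y":0,"z":0,"ax":0,"ay":0,"az":0,"grip":46}]';python3 - <<'E'
from h import *
go(M+24*A,Rb)
w=snap('wrist','w10.png')
E
```

```text
clock: 11.65
eef_pos: [509.8, 224.5, 219.8]
tool_rot: [-1.917, 0.002, 1.179]
force: [0.1, 1.4, 0.7]
width: 45.9
clock: 11.85
eef_pos: [509.9, 226.4, 221.4]
tool_rot: [-1.919, -0.001, 1.181]
force: [0.8, 0.5, -0.5]
width: 45.7
t 11.85 shift [-2.6 57.6 -0.8] turn [-0.001  0.003  0.002] F [ 0.8  0.5 -0.5] w 45.7 |deg| 0.19 dist 57.6
```

View pics/w10.png

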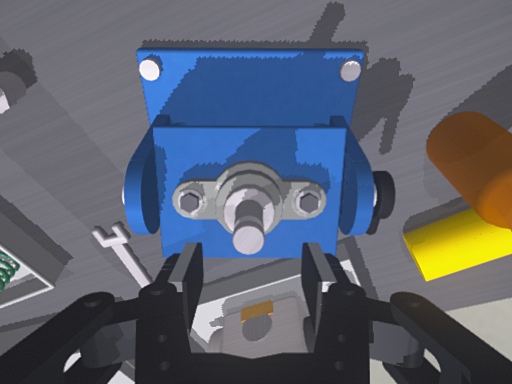

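```bash
python3 -m jog '[{"x":-2,"y":2,"z":-0.8,"ax":0,"ay":0.002,"az":0,"grip":46},{"x":-2.5,"y":15,"z":-0.8,"ax":0,"ay":0.002,"az":0,"grip":46},{"x":-2.5,"y":30,"z":-0.8,"ax":0,"ay":0.002,"az":0,"grip":46},{"x":-2.5,"y":45,"z":-0.8,"ax":0,"ay":0.002,"az":0,"grip":46},{"x":-2.5,"y":55,"z":-0.8,"ax":0,"ay":0.002,"az":0,"grip":46}]'; python3 -m jog '[{"x":0,"y":1,"z":0,"ax":0,"ay":0,"az":0,"grip":46},{"x":0,"y":1,"z":0,"ax":0,"ay":0,"az":0,"grip":42},{"x":0,"y":1,"z":0,"ax":0,"ay":0,"az":0,"grip":38},{"x":0,"y":1,"z":0,"ax":0,"ay":0,"az":0,"grip":36}]';python3 - <<'E'
from h import *
go(M+24*A,Rb)
w=snap('wrist','w11.png')
E
```

```text
clock: 12.4
eef_pos: [526.8, 215.5, 167.5]
tool_rot: [-1.917, 0.001, 1.179]
force: [0.2, 0.4, 0.6]
width: 46.1
clock: 12.8
eef_pos: [527.2, 216.7, 168.8]
tool_rot: [-1.919, -0.001, 1.18]
force: [0.0, -0.8, 0.2]
width: 36.0
t 12.8 shift [-0.1  1.4 -0.2] turn [-0.001  0.001  0.002] F [ 0.  -0.8  0.2] w 36.0 |deg| 0.12 dist 1.4
```

View pics/w11.png

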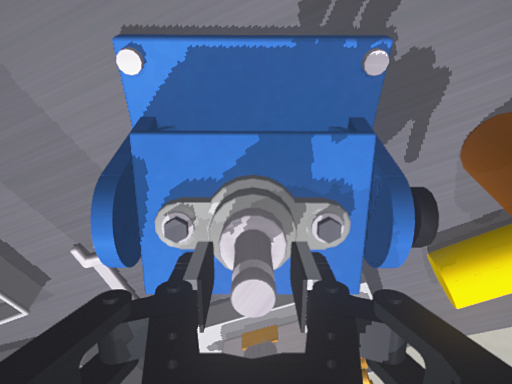

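```bash
python3 -m jog '[{"x":0,"y":0.7,"z":0,"ax":0,"ay":0,"az":0,"grip":30},{"x":0,"y":0.7,"z":0,"ax":0,"ay":0,"az":0,"grip":24},{"x":0,"y":0.7,"z":0,"ax":0,"ay":0,"az":0,"grip":20},{"x":0,"y":0.7,"z":0,"ax":0,"ay":0,"az":0,"grip":17},{"x":0,"y":0.7,"z":0,"ax":0,"ay":0,"az":0,"grip":17}]'; python3 - <<'E'
from h import *
go(M+24*A,Rb);s=read_state();print('F along sy,axis,tz',s['force']@Rb[:,0],s['force']@A,s['force']@Rb[:,2],s['torque'])
E
```

```text
clock: 13.35
eef_pos: [527.5, 216.6, 167.7]
tool_rot: [-1.918, -0.001, 1.18]
force: [1.2, 1.2, 0.7]
width: 17.8
t 13.35 shift [-0.1  0.3 -0.3] turn [-0.002  0.001  0.001] F [1.2 1.2 0.7] w 17.8 |deg| 0.13 dist 0.4
F along sy,axis,tz 1.5699495605203602 0.47066564120688276 -0.8895977509126883 [0.296 0.193 0.087]
```

Gripped, with almost no side force. I'll tighten the grip setting, then draw slowly along the bore.

```bash
python3 -m jog '[{"x":0,"y":0,"z":0,"ax":0,"ay":0,"az":0,"grip":12},{"x":0,"y":0,"z":0,"ax":0,"ay":0,"az":0,"grip":10},{"x":0,"y":0,"z":0,"ax":0,"ay":0,"az":0,"grip":10}]'; python3 - <<'E'
from h import *
s=read_state();np.save('pics/start.npy',s['eef_pos']);np.save('pics/startR.npy',rot(s))
print('F sy,A,tz',(s['force']@np.column_stack([Rb[:,0],A,Rb[:,2]])),s['torque'],s['eef_pos'],s['width'], 'A in tool',rot(s).T@A)
E
```

```text
clock: 13.65
eef_pos: [527.5, 216.6, 167.8]
tool_rot: [-1.918, -0.001, 1.18]
force: [-0.2, 1.6, 3.6]
width: 16.7
F sy,A,tz [ 1.439  3.68  -0.529] [0.357 0.151 0.104] [527.48  216.619 167.801] 16.70891548362497 A in tool [ 0.001 -1.     0.001]
```

```bash
python3 -m jog '[{"x":0,"y":-1,"z":0,"ax":0,"ay":0,"az":0,"grip":10},{"x":0,"y":-2.5,"z":0,"ax":0,"ay":0,"az":0,"grip":10},{"x":0,"y":-4.5,"z":0,"ax":0,"ay":0,"az":0,"grip":10},{"x":0,"y":-6.5,"z":0,"ax":0,"ay":0,"az":0,"grip":10},{"x":0,"y":-8,"z":0,"ax":0,"ay":0,"az":0,"grip":10}]'; cat > chk.py <<'E'
from h import *
s=read_state();d=s['eef_pos']-np.load('pics/start.npy')
print('F sy,A,tz',(s['force']@np.column_stack([Rb[:,0],A,Rb[:,2]])).round(2),s['torque'],'w',s['width'],'moved sy,A,tz',d@Rb[:,0],d@A,d@Rb[:,2],'A in tool',rot(s).T@A,'t',s['clock'])
E
python3 chk.py
```

```text
clock: 14.15
eef_pos: [524.9, 217.4, 175.2]
tool_rot: [-1.918, -0.0, 1.179]
force: [4.0, 0.7, -5.1]
width: 16.4
F sy,A,tz [ 2.2  -5.97 -1.42] [ 0.733 -0.321  0.266] w 16.41522036396853 moved sy,A,tz -0.28556647982570227 7.836490556024414 0.007167731661781954 A in tool [ 0.001 -1.     0.002] t 14.15
```

```bash
python3 -m jog '[{"x":0,"y":-2,"z":0,"ax":0,"ay":0,"az":0,"grip":10},{"x":0,"y":-4,"z":0,"ax":0,"ay":0,"az":0,"grip":10},{"x":0,"y":-6,"z":0,"ax":0,"ay":0,"az":0,"grip":10},{"x":0,"y":-8,"z":0,"ax":0,"ay":0,"az":0,"grip":10},{"x":0,"y":-9,"z":0,"ax":0,"ay":0,"az":0,"grip":10}]';python3 chk.py; python3 - <<'E'
from h import *
w=snap('wrist','w12.png');w=snap('scene','s12.png')
E
```

```text
clock: 14.65
eef_pos: [521.9, 218.5, 183.8]
tool_rot: [-1.918, -0.0, 1.179]
force: [4.4, 2.0, -4.5]
width: 16.1
F sy,A,tz [ 3.53 -5.33 -1.53] [ 0.85  -0.28   0.311] w 16.12663044921611 moved sy,A,tz -0.3806319838060852 17.012842398307875 0.0973875616770436 A in tool [ 0.001 -1.     0.002] t 14.65
```

View pics/w12.png

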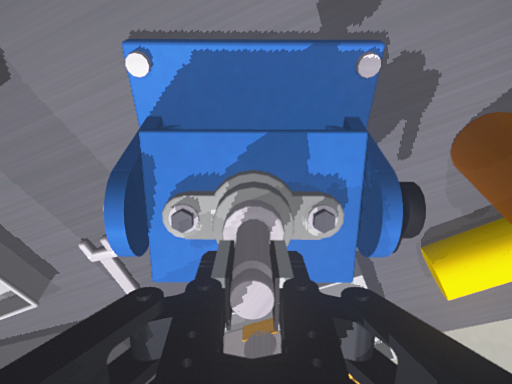

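```bash
python3 -m jog '[{"x":0.1,"y":-2,"z":0,"ax":0,"ay":0,"az":0,"grip":10},{"x":0.3,"y":-4,"z":0,"ax":0,"ay":0,"az":0,"grip":10},{"x":0.4,"y":-6,"z":0,"ax":0,"ay":0,"az":0,"grip":10},{"x":0.4,"y":-8,"z":0,"ax":0,"ay":0,"az":0,"grip":10},{"x":0.4,"y":-9,"z":0,"ax":0,"ay":0,"az":0,"grip":10}]';python3 chk.py; python3 - <<'E'
from h import *
w=snap('wrist','w13.png');w=snap('scene','s13.png')
c=cv2.cvtColor(w['color'],cv2.COLOR_RGB2BGR)[150:270,250:370];cv2.imwrite('pics/s13c.png',cv2.resize(c,None,fx=5,fy=5,interpolation=cv2.INTER_CUBIC))
E
```

```text
clock: 15.25
eef_pos: [519.0, 219.7, 192.1]
tool_rot: [-1.918, 0.0, 1.179]
force: [3.3, 1.3, -3.8]
width: 16.4
F sy,A,tz [ 2.44 -4.44 -1.14] [ 0.711 -0.167  0.23 ] w 16.38901778762271 moved sy,A,tz -0.3480868041378074 25.91230472056976 0.16634269425201975 A in tool [ 0.    -1.     0.002] t 15.25
```

View pics/w13.png

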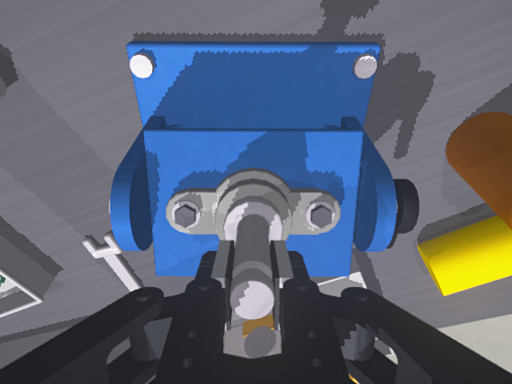

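View pics/s13c.png

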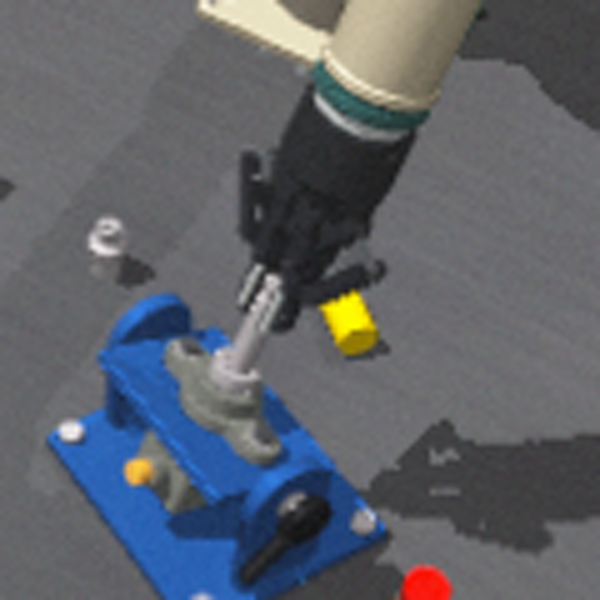

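```bash
python3 -m jog '[{"x":0.2,"y":-1.5,"z":0,"ax":0,"ay":0,"az":0,"grip":10},{"x":0.3,"y":-3,"z":0,"ax":0,"ay":0,"az":0,"grip":10},{"x":0.3,"y":-4.2,"z":0,"ax":0,"ay":0,"az":0,"grip":10},{"x":0.3,"y":-4.2,"z":0,"ax":0,"ay":0,"az":0,"grip":10},{"x":0.3,"y":-4.2,"z":0,"ax":0,"ay":0,"az":0,"grip":10}]';python3 chk.py
python3 -m jog '[{"x":0,"y":0,"z":0,"ax":0,"ay":0,"az":0,"grip":10},{"x":0,"y":0,"z":0,"ax":0,"ay":0,"az":0,"grip":10},{"x":0,"y":0,"z":0,"ax":0,"ay":0,"az":0,"grip":10}]';python3 chk.py
python3 - <<'E'
from h import *
w=snap('wrist','w14.png')
a=[]
for f in('w11.png','w12.png','w13.png','w14.png'):
    c=cv2.cvtColor(load(f)['color'],cv2.COLOR_RGB2BGR)[190:350,180:330];a.append(cv2.resize(c,None,fx=2.4,fy=1.8*1.0,interpolation=cv2.INTER_CUBIC))
cv2.imwrite('pics/cmp.png',np.vstack([np.hstack(a[:2]),np.hstack(a[2:])]))
w=snap('scene','s14.png');w=snap('top','t14.png')
E
```

```text
clock: 15.85
eef_pos: [517.8, 220.4, 195.9]
tool_rot: [-1.918, 0.001, 1.179]
force: [0.4, -0.0, -1.5]
width: 16.4
F sy,A,tz [ 0.14 -1.52  0.14] [0.321 0.277 0.019] w 16.40010361092141 moved sy,A,tz -0.18012262736648246 30.00052214305664 0.15543768400391197 A in tool [-0.    -1.     0.002] t 15.85
clock: 16.15
eef_pos: [517.9, 220.5, 195.8]
tool_rot: [-1.918, 0.001, 1.179]
force: [1.6, 0.1, -2.2]
width: 16.7
F sy,A,tz [ 0.71 -2.51 -0.61] [ 0.216  0.33  -0.027] w 16.697803823585286 moved sy,A,tz -0.11079301131851953 29.864422497822957 0.15360235712159603 A in tool [-0.    -1.     0.002] t 16.15
```

View pics/cmp.png

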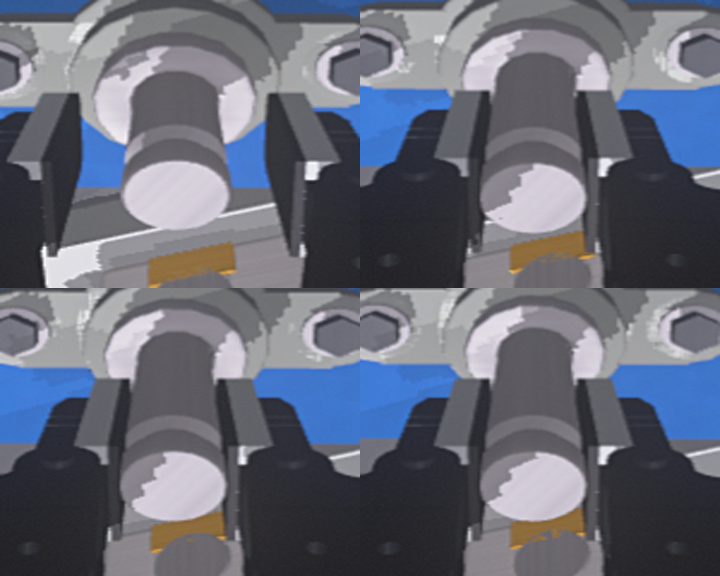

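View pics/s14.png

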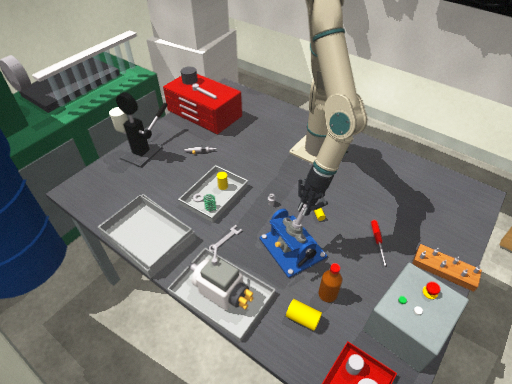

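View pics/t14.png

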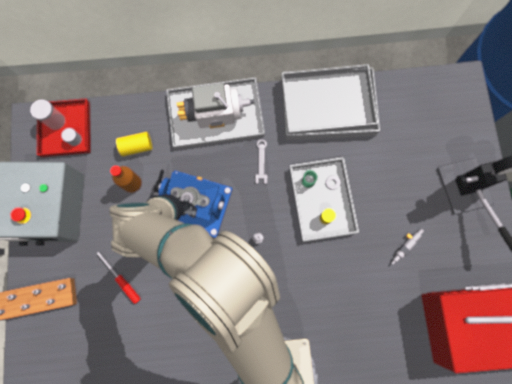

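```bash
python3 - <<'E'
from h import *
def s_on_axis(im,p):
    o,d=ray(im,*p);n=np.cross(A,d);return np.linalg.solve(np.column_stack([A,-d,n]),o-M)[[0,2]]
# crop coords (2.4x,1.8y), offset (180,190): foot centres in panels
for f,p in (('w11.png',(176,195)),('w12.png',(173,198)),('w13.png',(173,198)),('w14.png',(173,198))):
    print(f,s_on_axis(load(f),((p[0]+.5)/2.4-.5+180,(p[1]+.5)/1.8-.5+190)))
E
python3 chk.py
```

```text
w11.png [46.882 -0.374]
w12.png [63.676 -1.819]
w13.png [72.502 -1.738]
w14.png [76.467 -1.262]
F sy,A,tz [ 0.08 -2.45 -0.8 ] [ 0.15   0.352 -0.01 ] w 16.429687983596033 moved sy,A,tz -0.09034389375424638 29.819496737853008 0.13661446242350916 A in tool [-0.    -1.     0.002] t 16.3
```

Drawn 29.6 mm according to the camera and 29.8 mm according to the arm, with the force equal to the plunger's own weight, so I'm handing in.

```bash
python3 - <<'E'
from h import *
print(finish_job())
E
```

```text
the job is handed in; nothing more can be done
None
```

The job is handed in. The cap is in the tray, and the arm is holding the plunger about 30 mm out, ready to be let go. The clock stood at 16.3 s of the 51 s allowed.

**Cap:** I lifted it off along the bore and lowered it into the tray's free half. I let go once its rim touched the floor, at about 9 N. The pictures after that show it standing upright there.

**Plunger:** I gripped it and drew it straight along the bore.
- **Distance:** the arm reads 29.8 mm and the wrist camera 29.6 mm. The foot stayed put between the jaws in the pictures taken during the draw, so I saw no slip.
- **Sideways load:** it reached about 4 N partway through the draw. I corrected for it, and it was under 1 N in the final hold. The remaining pull is 2.5 N, about the plunger's own weight.
- **Alignment:** the tool stayed within about 0.1° of the estimated bore line.

**Other parts:** in the last pictures the other parts and tools that can be seen lie where they were.

**Readings that disagreed:**
- The three cameras placed the foot and the cap top up to about 3 mm apart across the stand, so I worked from an average corrected with wrist views.
- The finger opening read about 16.5 mm on the 18 mm rod. I saw no slip that would explain it, and I put it down to give in the pads without confirming that.

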